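# Lock a moisture tin in the hold-down clamp

### The job

A closed moisture tin stands loose in the channel of the blue hold-down fixture, short of the end stop. Without gripping or lifting anything, push the tin along the channel until it rests against the stop, then push the red-handled clamp lever over past its centre so that it snaps down and holds the tin by its lid. Leave the other things on the table where they are.

Things in the scene. Friction and masses are not known exactly. Their poses are not given: they have to be found in the camera images.
- fixture: Blue hold-down fixture, fixed to the table; origin on the table under the middle of the channel. Base x -80..+90, y -55..+95 mm, 8 mm high. Channel along its x: floor 8 mm above the table, aluminium rails with inner faces at y = -31 and +31 mm, tops 20 mm above the table; open at -x, end stop at +x. Clamp bracket on the +y side: x 15..55, y 44..80 mm, up to 71 mm high.
- stop_face (a point): Middle of the black rubber face of the end stop, at x = 64, y = 0, z = 21 mm of the fixture; the stop's top is 32 mm above the table.
- clamp_hinge (a point): The hinge of the clamp lever, a point of the fixture at x = 35, y = 62, z = 58 mm in its frame. The hinge axis is the fixture's x axis.
- clamp_handle (a point): Centre of the red handle (19 mm thick, 24 mm long, along the lever), 92 mm from the hinge; moves with the lever, which ends 104 mm from the hinge. Below the handle the lever is a steel bar 12 mm wide (along the hinge) and 7 mm thick. The rubber pad, 62 mm from the hinge on the side away from +y when open, comes down on the lid at x = 35, y = 0 mm of the fixture.
- clamp (a joint): Clamp lever angle (rad). 0: open, leaning to the fixture's +y by 0.96 rad from upright, on its stop. Grows as the lever swings up and over to -y. 0.96: upright, dead centre of its toggle spring; short of it the lever springs back open, beyond it it snaps down by itself within about 1 s. Pad on a tin's lid: about 2.55; nothing under the pad: 2.62. About 3 N at the handle moves it.
- tin_center (a point): Centre (19 mm above its foot) of the loose white moisture tin with its lid on, 57 mm in diameter, 38 mm high, about 0.1 kg, standing in the channel. Against the stop its centre is at x = about 36.5 mm of the fixture; it starts 32 to 65 mm short of that. It must stay upright and in the channel.
- bottle: White plastic squeeze bottle with a spout, 54 mm in diameter, 158 mm high; origin under its centre. To be left alone.
- dish: Shallow round steel dish, 117 mm in diameter, 17 mm high; origin under its centre. To be left alone.
- brush: Flat brush with a wooden handle, 160 x 32 x 11 mm, lying on the table; origin under its centre. To be left alone.
- spare_tin: Another moisture tin, 57 mm in diameter, 38 mm high, standing on the table away from the fixture; origin under its centre. To be left alone.
Things that resemble listed ones, but are neither listed nor needed, are in the scene too. Leave any black, green or orange look-alike of the part that bears tin_center alone.

How it is judged:
On the way, in this order (a step that is already met when the one before it is completed fails the run):
1. the tin is pushed home against the end stop while the clamp is open (x of tin_center in the frame of fixture above 0.033 m and value of joint clamp below 0.5 rad), for 0.2 s.
2. the clamp lever is flipped past centre and down on the tin (value of joint clamp above 2.44 rad), for 0.2 s.
At the end, for the whole second after the job is handed in: The tin stands upright (within 0.08 rad) on the channel floor against the end stop (centre no more than about 3.5 mm short), and the clamp lever has snapped over and rests with its pad on the tin's lid (joint 2.44 to 2.59) (x of tin_center in the frame of fixture between 0.033 and 0.04 m and y of tin_center in the frame of fixture between -0.008 and 0.008 m and z of tin_center in the frame of fixture below 0.031 m and angle between tin_center's own z axis and vertical below 0.08 rad and value of joint clamp between 2.44 and 2.59 rad); the robot touches nothing.
It fails at once if the tin is lifted by more than 12 mm (z of tin_center in the frame of fixture above 0.039 m).
It fails at once if the tin is tipped (angle between tin_center's own z axis and vertical above 0.35 rad).
It fails at once if a bystander is moved by more than 15 mm (distance of any of bottle, dish, brush, spare_tin from where it was at the start of the episode above 0.015 m).
It also fails if it takes over 48 s, if anything falls off the work surface, if the arm or the gripper's body presses on something with over 40 N, if the wrist force passes 120 N, or if a joint passes its speed limit or range.

### The arm

A 6-joint arm with a two-finger parallel gripper is mounted at the origin on a cart in front of the work surface, level with it; the furniture and walls round the work are solid. World frame = base frame: x ahead of the robot, y to its left, z up, the work surface at z = 0. Lengths are in m, angles in rad, forces in N, time in s.
With the tool pointing down it reaches from about 0.35 to 0.85 m from the base axis. Payload 8.1 kg.
Tool frame: the origin (TCP) lies on the centre line of the jaws, within the pads' length; the fingertips stand robot.finger_overhang ahead of it and the grasp point (between the pads) lies 5 mm behind it (robot.finger_overhang is the distance from the TCP to the fingertips, in m); z points along the fingers, y is the direction in which the jaws open and shut (so a half turn about z gives the same grasp; the last joint's range is limited). The gripper opens to 93 mm and grips with 3 to 60 N. Pads are 15 mm wide; open, the fingers measure 128 mm over their backs; the gripper's body (75 mm by 188 mm) begins 65 mm behind the grasp point.
Start: joints at [-1.403, 0.13, 1.488, -0, 1.523, -0.085], TCP at [0.15, -0.581, 0.233] pointing down, gripper open.
Joint ranges: [-2.96, 2.96], [-0.89, 2.26], [0.02, 2.5], [-1.34, 4.48], [0, 2.73], [-2.66, 2.66]. Speed limits (rad/s): [2.39, 2.39, 2.79, 3.14, 3.14, 3.14].

### API

Orientations are given as a rotation vector (axis times angle).
In Python, from plant import robot gives the robot as it stands. The module is installed in compiled form; this text tells all that it offers.
- The arm moves only by the tool carry_out, never from a script. Its argument "commands" is a list that holds one entry, the list of rows, each a list of 4 numbers: the shift along the tool's x, y, z in cm, then the turn about the tool's z in degrees. In form: [[[tx, ty, tz, roll], ...]]. A call has 1 to 20 rows; each row shifts and turns the commanded pose from where the row before left it, along the tool's axes as they then stand; what a row does not reach is not made up. A row lasts 1/12 s, in which the tool goes at most 41.7 mm and 7.16 degrees, less where a joint would pass 70% of its speed; a pose out of reach is approached as far as the arm can. A call is refused whole if a number of a shift passes 4.17 or a number of a turn 7.16, either way. A call with a gripper value outside its range is refused whole. "claw" is the finger opening in cm, from 0 to 9.3, set as the call begins (left out, the last holds). The fingers move at their own pace and stop on an object; "grip_force" is the grip in N (left out, the last holds). Time passes only in rows, so rows that do not move let the fingers close. It gives the time, the measured TCP pose, the force and the opening at its end, in the units of the state.
- robot.read_state(): the state, without advancing time (a new reading comes with each control period).
- robot.read_camera(name): name is "scene" or "top"; returns the picture (384x512x3 uint8, red, green, blue); there is no depth.
- robot.camera_params(name): a dict with "mtx" (3x3 intrinsics, pixels), "R" (3x3) and "t" (3): a world point X has camera coordinates R X + t. Camera axes: x right, y down, z forward; pixel columns grow to the right and rows downward; lengths in m; the calibration is good to about 2 mm. A picture is of the moment at which its call begins. camera_params takes no time and is no camera call.
- robot.close_job(): hands the job in, once; it reports no verdict.
The state is a dict: "t": time; "q": joint angles; "dq": joint speeds; "joint_torque": joint torques, N m; "tool_pos": TCP position; "orientation": TCP orientation; "force": force on the tool from outside, world axes, zero at the start; "wrist_torque": the same for the moment, N m; "opening": finger opening in m.
Only numpy, scipy, OpenCV 4.12 (cv2) and the standard library are available. Lean on these libraries where they do the work, as an engineer would, in place of code of your own. Each camera call takes 0.05 s, during which the arm holds its last target.

## Working session

There is one attempt and no reset: what is moved stays moved. The work goes in short steps, Python scripts to look and compute and a tool call to move; the robot and the scene stay as the last step left them, time stands still between calls to the robot, and variables do not carry over. Pictures are saved under pics/ and viewed, and the job is handed in when it is done.

Besides the shell and the picture viewer there is one more tool, called after "Call:" in YAML: its name, and indented under it one key for each argument. carry_out: Moves the arm, as the interface text tells. Its arguments: {"type":"object","properties":{"commands":{"type":"array","items":{"type":"array","items":{"type":"array","items":{"type":"number"}}}},"claw":{"type":"number"},"grip_force":{"type":"number"}},"required":["commands"]}

```bash
mkdir -p pics; python3 - <<'E'
from plant import robot
import cv2,numpy as np
for n in("scene","top"):
    im=robot.read_camera(n); cv2.imwrite(f"pics/{n}0.png",cv2.cvtColor(im,cv2.COLOR_RGB2BGR))
    p=robot.camera_params(n); print(n,p)
print(robot.read_state(), robot.finger_overhang)
E
```

```text
scene {'mtx': array([[391.28713712,   0.        , 261.01682831],
       [  0.        , 391.28713712, 187.54315112],
       [  0.        ,   0.        ,   1.        ]]), 'R': array([[-0.58492137, -0.81100257, -0.01190859],
       [-0.58290438,  0.43052825, -0.68910661],
       [ 0.56399421, -0.39613162, -0.72456212]]), 't': array([0.2720558 , 0.39526881, 1.03470962])}
top {'mtx': array([[351.05836655,   0.        , 254.15128189],
       [  0.        , 351.05836655, 192.31326268],
       [  0.        ,   0.        ,   1.        ]]), 'R': array([[ 0.00452161, -0.99989685,  0.01363224],
       [-0.98613589, -0.00671989, -0.16580364],
       [ 0.16587815, -0.01269354, -0.98606456]]), 't': array([-0.06496408,  0.52676812,  1.09037082])}
{'t': 0.1, 'q': array([-1.40339369e+00,  1.31116872e-01,  1.48915387e+00,  2.56150634e-05,
        1.52298881e+00, -8.53937938e-02]), 'dq': array([-0.00105344, -0.00233529, -0.00187452, -0.00173093, -0.0025124 ,
        0.00135699]), 'joint_torque': array([ 1.46994495e-03, -5.61339319e+01, -4.93096304e+01,  7.71501800e-02,
        2.91020464e-02, -7.19618993e-05]), 'tool_pos': array([ 0.15002123, -0.58044461,  0.23168273]), 'orientation': array([-3.11487720e+00, -3.95823168e-01,  6.71441043e-05]), 'force': array([-0.6465995 ,  0.27549723,  0.74106378]), 'wrist_torque': array([-0.02861666, -0.00752219,  0.03299776]), 'opening': 0.09280786758099929} 0.014
```

View pics/scene0.png

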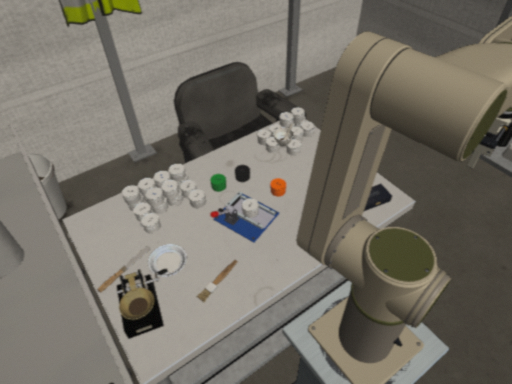

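View pics/top0.png

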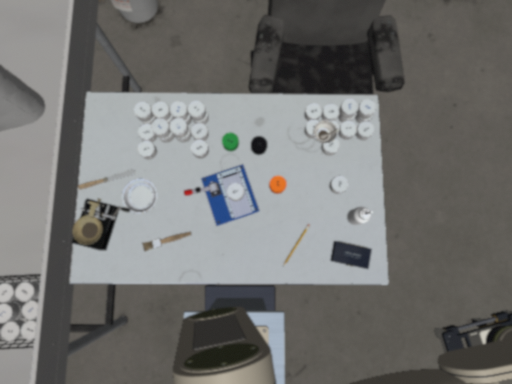

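The scene view shows the blue fixture at about (248,215) with its red handle at (213,214). In the top view the fixture is at (230,195), the tin at (235,190) and the red handle at (190,191). I'll enlarge both.

```bash
python3 - <<'E'
import cv2
a=cv2.imread("pics/top0.png")[150:240,170:290]; cv2.imwrite("pics/topc.png",cv2.resize(a,None,fx=6.5,fy=6.5,interpolation=cv2.INTER_CUBIC))
a=cv2.imread("pics/scene0.png")[165:255,190:310]; cv2.imwrite("pics/scenec.png",cv2.resize(a,None,fx=6.5,fy=6.5,interpolation=cv2.INTER_CUBIC))
E
```

```text
(no output)
```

View pics/topc.png

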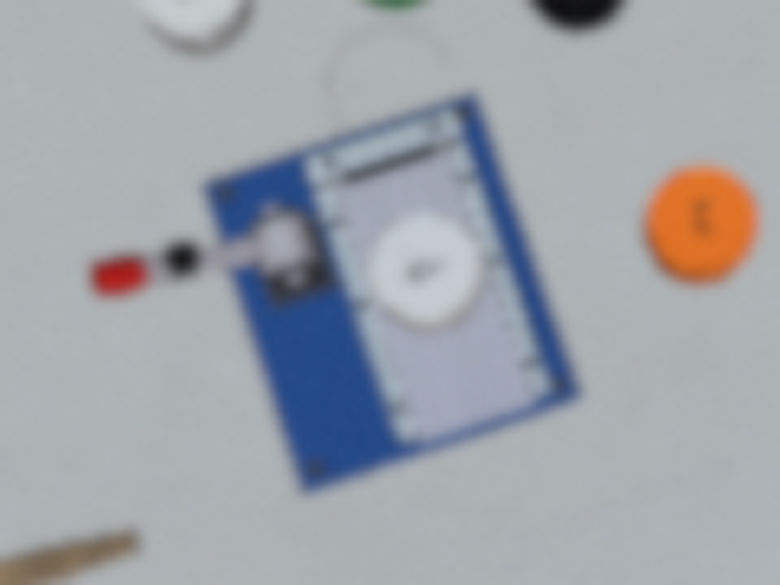

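View pics/scenec.png

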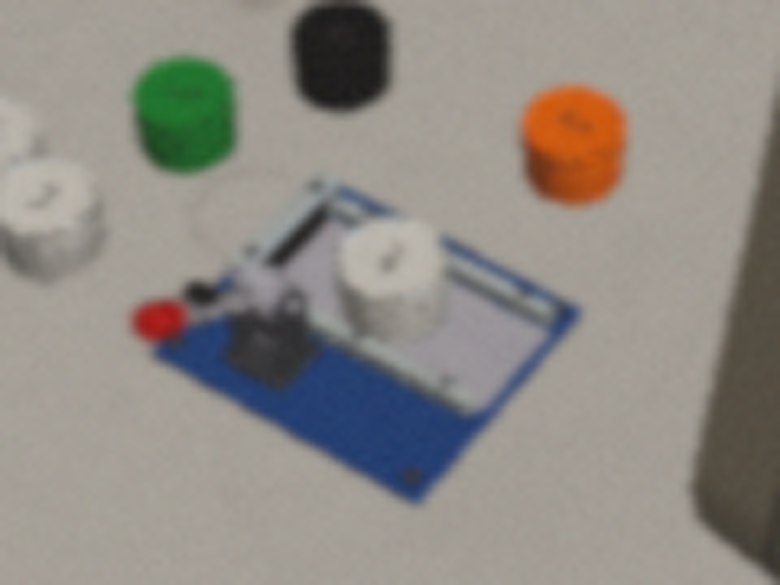

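Top crop: the base corners are (205,185), (473,95), (578,395) and (303,490), the lid's centre is (425,266) and the handle's (118,275). Scene crop: the corners are (160,352), (325,180), (580,312) and (418,503), the lid is at (392,252) and the handle at (160,321).

```bash
cat >h.py <<'E'
import numpy as np
from plant import robot
from scipy.optimize import least_squares
P={n:robot.camera_params(n) for n in("scene","top")}
def proj(n,X):
    p=P[n]; c=np.atleast_2d(X)@p["R"].T+p["t"]; u=c@p["mtx"].T; return u[:,:2]/u[:,2:]
def fx(pose,L):
    x,y,z,a=pose; c,s=np.cos(a),np.sin(a); return np.array([x,y,z])+np.atleast_2d(L)@np.array([[c,-s,0],[s,c,0],[0,0,1]]).T
def tri(d): # {cam:(u,v)}
    f=lambda X:np.concatenate([proj(n,X)[0]-d[n] for n in d])
    r=least_squares(f,[0.5,0,0.03]); return r.x,r.fun
E
python3 - <<'E'
from h import *
cr=lambda o,l:(np.array(l,float)+.5)/6.5-.5+np.array(o)
T=cr((170,150),[(205,185),(473,95),(578,395),(303,490)]);S=cr((190,165),[(160,352),(325,180),(580,312),(418,503)])
L=np.array([[.09,.095,.008],[.09,-.055,.008],[-.08,-.055,.008],[-.08,.095,.008]])
f=lambda p:np.concatenate([(proj("top",fx(p,L))-T).ravel(),(proj("scene",fx(p,L))-S).ravel()])
r=least_squares(f,[.6,0,0,.3]);print("pose",r.x,np.round(r.fun,1))
f2=lambda p:f([p[0],p[1],0,p[2]]);r2=least_squares(f2,[.6,0,.3]);print("z=0",r2.x,np.round(r2.fun,1))
pose=[*r2.x[:2],0,r2.x[2]]
c,s=np.cos(pose[3]),np.sin(pose[3]);R=np.array([[c,-s,0],[s,c,0],[0,0,1]])
for nm,t,sc in(("lid",(425,266),(392,252)),("handle",(118,275),(160,321))):
    X,e=tri({"top":cr((170,150),[t])[0],"scene":cr((190,165),[sc])[0]})
    print(nm,X,np.round(e,1),"in fixture",R.T@(X-np.array(pose[:3])))
    print(' predicted top-only z:')
a=.96;print("handle expected", .062+.092*np.sin(a), .058+.092*np.cos(a))
np.save("pose.npy",pose)
E
```

```text
pose [ 0.52900599 -0.00234851 -0.0073004   0.33796809] [-0.1 -0.1  0.7 -0.3  1.   0.6  0.5  0.7 -1.8  0.2 -0.3 -0.3  0.3 -0.1
 -0.4  0.4]
z=0 [ 0.52645845 -0.00136012  0.33781789] [-0.7  0.2  0.4 -0.1  0.8  1.1 -0.1  1.3 -1.9 -0.5 -0.3 -1.2  0.6 -0.8
 -0.3 -0.2]
lid [ 0.53115788 -0.0010286   0.04780673] [ 0.3  0.3 -0.4 -0.1] in fixture [ 0.00454369 -0.00124474  0.04780673]
 predicted top-only z:
handle [0.51529612 0.13968408 0.10872418] [ 0.3  0.3 -0.5 -0.1] in fixture [0.03621471 0.13677192 0.10872418]
 predicted top-only z:
handle expected 0.13736562428369184 0.11076383871866602
```

The fixture is at about (0.526, −0.001) with yaw 0.338. The handle triangulates to its expected place and the tin is at fixture x ≈ 4.5 mm. I'll close the claw and turn the tool by −95°, so that tool y runs along fixture +x and tool x along fixture +y.

Call:
carry_out:
  commands:
    - [[0, 0, 0, -6.8], [0, 0, 0, -6.8], [0, 0, 0, -6.8], [0, 0, 0, -6.8], [0, 0, 0, -6.8], [0, 0, 0, -6.8], [0, 0, 0, -6.8], [0, 0, 0, -6.8], [0, 0, 0, -6.8], [0, 0, 0, -6.8], [0, 0, 0, -6.8], [0, 0, 0, -6.8], [0, 0, 0, -6.8], [0, 0, 0, -6.5], [0, 0, 0, 0]]
  claw: 0
  grip_force: 10

```text
t: 1.35
tool_pos: [0.15, -0.5806, 0.232]
orientation: [-1.808, -2.568, -0.001]
force: [0.3, -0.2, -0.1]
opening: 0.0012
```

```bash
cat >>h.py <<'E'
from scipy.spatial.transform import Rotation as Ro
def where():
    s=robot.read_state(); pose=np.load("pose.npy")
    M=Ro.from_rotvec(s["orientation"]).as_matrix()
    F=Ro.from_euler("z",pose[3]).as_matrix()
    print("t",round(s["t"],2),"TCP fix mm",np.round(1e3*F.T@(s["tool_pos"]-pose[:3]),1),"world",np.round(s["tool_pos"],4),"tool x ang-fix90 deg",np.round(np.degrees(np.arctan2(M[1,0],M[0,0])-pose[3])-90,2),"z",np.round(M[:,2],3))
    print("force fix",np.round(F.T@s["force"],2),"q",np.round(s["q"],2),"open",s["opening"])
    return s,M,F,pose
def to(fxmm):
    s,M,F,pose=where(); X=F@(np.array(fxmm)/1e3)+pose[:3]
    print("need cm tool",np.round(100*M.T@(X-s["tool_pos"]),2))
E
python3 -c "
from h import *
to([-80,0,230])"
```

```text
t 1.35 TCP fix mm [-547.1 -421.8  232. ] world [ 0.15   -0.5806  0.232 ] tool x ang-fix90 deg 0.34 z [-0.     0.001 -1.   ]
force fix [ 0.18 -0.24 -0.1 ] q [-1.4   0.13  1.49 -0.    1.52 -1.75] open 0.0011851491651718251
need cm tool [41.9  46.96  0.25]
```

Call:
carry_out:
  commands:
    - [[2.33, 2.61, 0, 0], [2.33, 2.61, 0, 0], [2.33, 2.61, 0, 0], [2.33, 2.61, 0, 0], [2.33, 2.61, 0, 0], [2.33, 2.61, 0, 0], [2.33, 2.61, 0, 0], [2.33, 2.61, 0, 0], [2.33, 2.61, 0, 0], [2.33, 2.61, 0, 0], [2.33, 2.61, 0, 0], [2.33, 2.61, 0, 0], [2.33, 2.61, 0, 0], [2.33, 2.61, 0, 0], [2.33, 2.61, 0, 0], [2.33, 2.61, 0, 0], [2.33, 2.61, 0, 0], [2.33, 2.61, 0, 0], [0, 0, 0, 0], [0, 0, 0, 0]]

```text
t: 3.02
tool_pos: [0.4542, -0.0278, 0.2323]
orientation: [-1.815, -2.563, 0.001]
force: [-0.5, -0.6, 0.4]
opening: 0.0005
```

```bash
python3 - <<'E'
from h import *
import cv2
to([-80,0,36])
im=robot.read_camera("scene")[...,::-1];cv2.imwrite("pics/s1.png",cv2.resize(im[130:280,150:350],None,fx=4,fy=4,interpolation=cv2.INTER_CUBIC))
E
```

```text
t 3.02 TCP fix mm [-76.9  -1.  232.3] world [ 0.4542 -0.0278  0.2323] tool x ang-fix90 deg 0.05 z [-0.001  0.    -1.   ]
force fix [-0.68 -0.38  0.35] q [-0.17 -0.27  1.87 -0.    1.54 -0.51] open 0.0005334538856848664
need cm tool [ 0.09 -0.29 19.63]
```

View pics/s1.png

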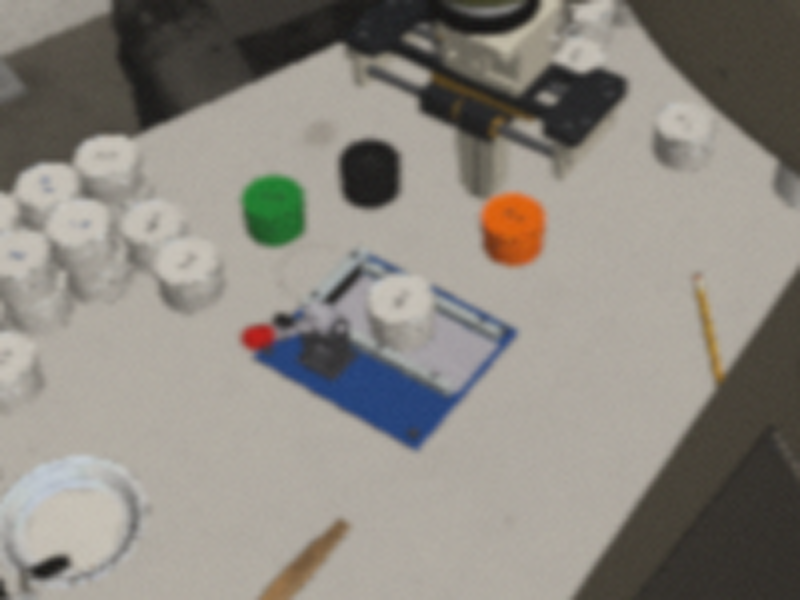

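The closed fingers hang at crop (482,190), clear of everything, and the fixture and tin are undisturbed. Next I lower them behind the tin.

Call:
carry_out:
  commands:
    - [[0.02, 0, 3.5, 0], [0.02, 0, 3.5, 0], [0.02, 0, 3.5, 0], [0.02, 0, 3.5, 0], [0.02, 0, 2.6, 0], [0, 0, 1.6, 0], [0, 0, 1.0, 0], [0, 0, 0.4, 0], [0, 0, 0, 0]]

```text
t: 3.82
tool_pos: [0.4532, -0.0292, 0.0363]
orientation: [-1.818, -2.561, 0.001]
force: [0.9, 0.8, 1.0]
opening: 0.0003
```

```bash
python3 - <<'E'
from h import *
import cv2
to([-42,0,36])
im=robot.read_camera("scene")[...,::-1];cv2.imwrite("pics/s2.png",cv2.resize(im[165:255,190:310],None,fx=6.5,fy=6.5,interpolation=cv2.INTER_CUBIC))
im=robot.read_camera("top")[...,::-1];cv2.imwrite("pics/t2.png",cv2.resize(im[150:240,170:290],None,fx=6.5,fy=6.5,interpolation=cv2.INTER_CUBIC))
E
```

```text
t 3.82 TCP fix mm [-78.3  -2.   36.3] world [ 0.4532 -0.0292  0.0363] tool x ang-fix90 deg -0.09 z [-0.001  0.    -1.   ]
force fix [1.16 0.48 1.  ] q [-0.18 -0.07  2.07 -0.    1.14 -0.51] open 0.0003459360112060848
need cm tool [0.21 3.63 0.03]
```

View pics/s2.png

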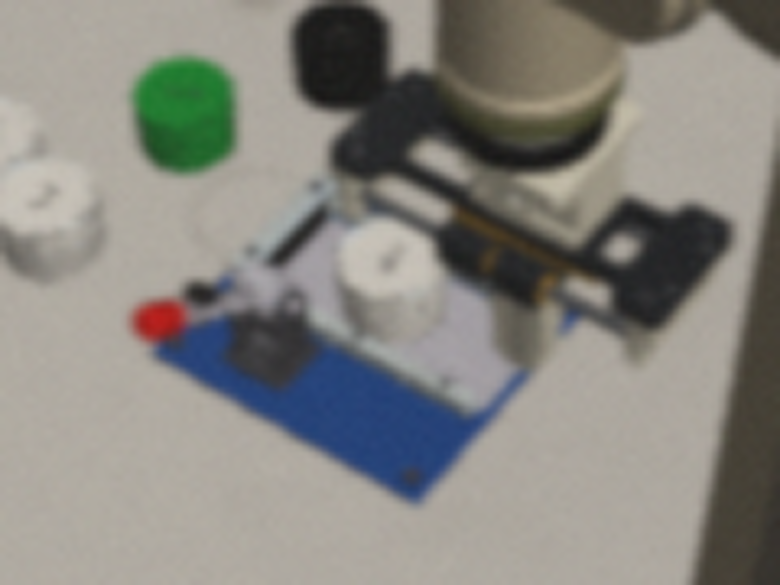

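View pics/t2.png

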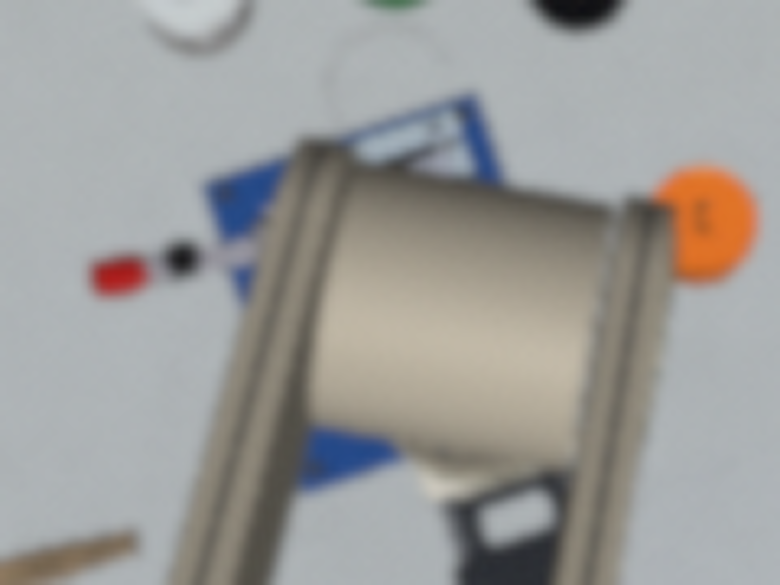

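The fingers stand in the channel mouth at scene crop (520,340), behind the tin at (392,290). Now I push along tool +y, gently.

Call:
carry_out:
  commands:
    - [[0.1, 0.6, 0, 0], [0.1, 0.8, 0, 0], [0, 0.8, 0, 0], [0, 0.6, 0, 0], [0, 0.3, 0, 0], [0, 0.25, 0, 0], [0, 0.25, 0, 0], [0, 0.25, 0, 0], [0, 0.25, 0, 0], [0, 0.25, 0, 0], [0, 0.25, 0, 0], [0, 0.25, 0, 0], [0, 0.25, 0, 0], [0, 0.25, 0, 0], [0, 0.25, 0, 0], [0, 0.25, 0, 0], [0, 0.25, 0, 0], [0, 0, 0, 0]]

```text
t: 5.42
tool_pos: [0.5111, -0.0062, 0.0367]
orientation: [1.815, 2.564, 0.0]
force: [0.4, 0.1, -0.4]
opening: 0.0005
```

```bash
python3 - <<'E'
from h import *
import cv2
to([-9.5,0,36])
im=robot.read_camera("scene")[...,::-1];cv2.imwrite("pics/s3.png",cv2.resize(im[165:255,190:310],None,fx=6.5,fy=6.5,interpolation=cv2.INTER_CUBIC))
E
```

```text
t 5.42 TCP fix mm [-16.1   0.6  36.7] world [ 0.5111 -0.0062  0.0367] tool x ang-fix90 deg 0.03 z [ 0.  0. -1.]
force fix [ 0.46 -0.02 -0.37] q [-0.11  0.08  1.92  0.    1.14 -0.45] open 0.0004606898060761116
need cm tool [-0.06  0.66  0.07]
```

View pics/s3.png

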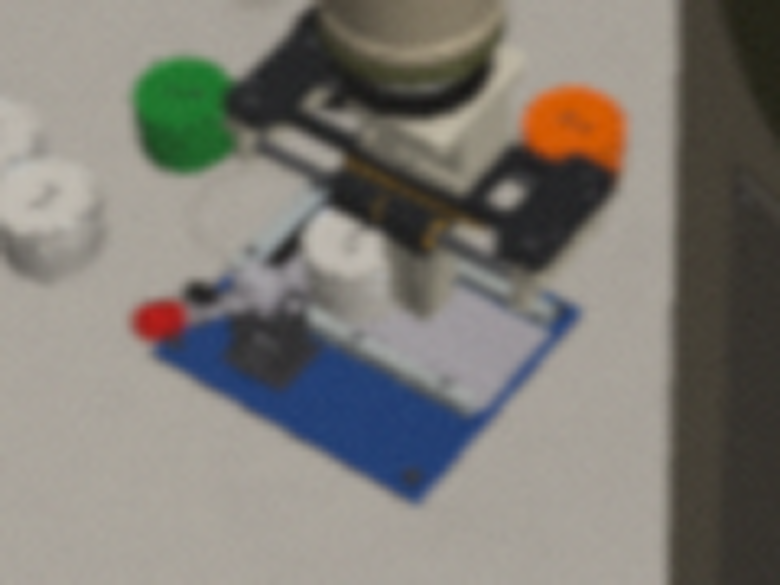

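The tin moves ahead of the fingers, with its lid now at (350,237), and is nearly at the stop. I continue in small rows until the force shows contact with the stop.

Call:
carry_out:
  commands:
    - [[0, 0.15, 0, 0], [0, 0.15, 0, 0], [0, 0.15, 0, 0], [0, 0.15, 0, 0], [0, 0, 0, 0]]

```text
t: 5.88
tool_pos: [0.5165, -0.0042, 0.0367]
orientation: [1.816, 2.564, 0.0]
force: [-0.8, 0.0, -0.3]
opening: 0.0006
```

```bash
python3 -c "
from h import *
where()"
```

```text
t 5.88 TCP fix mm [-10.3   0.6  36.7] world [ 0.5165 -0.0042  0.0367] tool x ang-fix90 deg 0.03 z [ 0.  0. -1.]
force fix [-0.78  0.28 -0.31] q [-0.11  0.1   1.9   0.    1.14 -0.45] open 0.0006181237970453088
```

Call:
carry_out:
  commands:
    - [[0, 0.1, 0, 0], [0, 0.1, 0, 0], [0, 0.1, 0, 0], [0, 0, 0, 0]]

```text
t: 6.22
tool_pos: [0.5193, -0.0033, 0.0367]
orientation: [1.816, 2.564, 0.0]
force: [-0.2, 0.1, 0.5]
opening: 0.0005
```

```bash
python3 - <<'E'
from h import *
import cv2
where()
im=robot.read_camera("scene")[...,::-1];cv2.imwrite("pics/s4.png",cv2.resize(im[185:230,210:270],None,fx=13,fy=13,interpolation=cv2.INTER_CUBIC))
E
```

```text
t 6.22 TCP fix mm [-7.4  0.6 36.7] world [ 0.5193 -0.0033  0.0367] tool x ang-fix90 deg 0.03 z [ 0.  0. -1.]
force fix [-0.15  0.16  0.51] q [-0.11  0.1   1.89  0.    1.14 -0.44] open 0.0004631601845410071
```

View pics/s4.png

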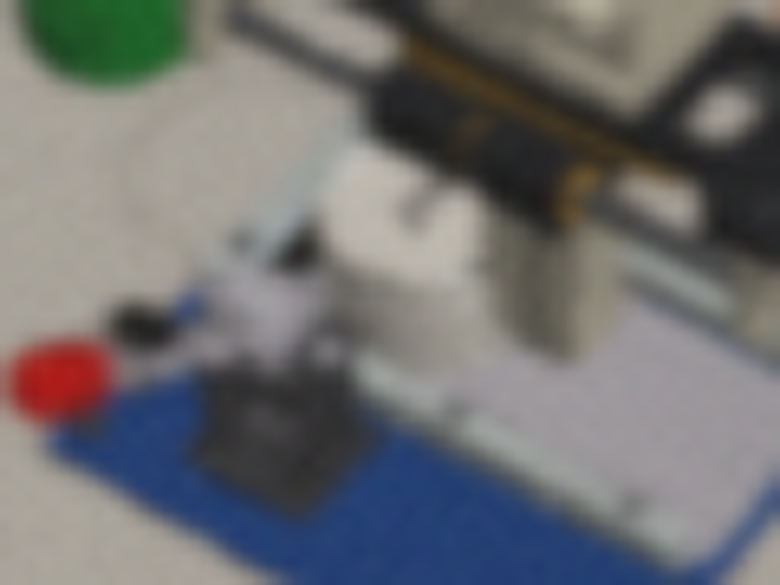

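The tin is near the black stop face at (300,245), but there is no stop force yet. I continue.

Call:
carry_out:
  commands:
    - [[0, 0.1, 0, 0], [0, 0.1, 0, 0], [0, 0.1, 0, 0], [0, 0, 0, 0]]

```text
t: 6.6
tool_pos: [0.5217, -0.0024, 0.0366]
orientation: [-1.815, -2.563, 0.001]
force: [-2.0, -2.1, 1.4]
opening: 0.0007
```

```bash
python3 -c "
from h import *
where()"
```

```text
t 6.6 TCP fix mm [-4.8  0.6 36.6] world [ 0.5217 -0.0024  0.0366] tool x ang-fix90 deg 0.03 z [-0.001 -0.    -1.   ]
force fix [-2.54 -1.28  1.44] q [-0.1   0.11  1.89 -0.    1.15 -0.44] open 0.0006545911189044728
```

Call:
carry_out:
  commands:
    - [[0, 0.1, 0, 0], [0, 0.1, 0, 0], [0, 0, 0, 0], [0, 0, 0, 0]]

```text
t: 6.93
tool_pos: [0.522, -0.0023, 0.0365]
orientation: [-1.814, -2.561, 0.005]
force: [-11.7, -4.4, 10.0]
opening: 0.0006
```

```bash
python3 - <<'E'
from h import *
import cv2
where()
im=robot.read_camera("scene")[...,::-1];cv2.imwrite("pics/s5.png",cv2.resize(im[185:230,210:270],None,fx=13,fy=13,interpolation=cv2.INTER_CUBIC))
E
```

```text
t 6.93 TCP fix mm [-4.6  0.6 36.5] world [ 0.522  -0.0023  0.0365] tool x ang-fix90 deg 0.03 z [-0.004 -0.001 -1.   ]
force fix [-12.44  -0.25  10.01] q [-0.1   0.12  1.88 -0.    1.15 -0.44] open 0.0005702031735039114
```

View pics/s5.png

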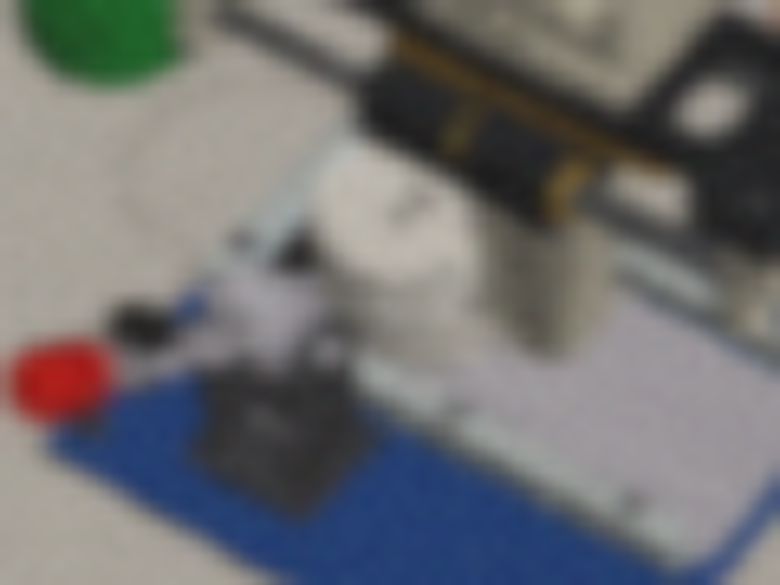

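The reading is −12 N along fixture x, so the tin is firmly against the stop. I hold one more row, back off, then rise and look.

Call:
carry_out:
  commands:
    - [[0, 0, 0, 0], [0, -0.2, 0, 0], [0, -0.5, 0, 0], [0, -1.0, 0, 0], [0, -1.0, 0, 0], [0, 0, -2, 0], [0, 0, -3.5, 0], [0, 0, -3.5, 0], [0, 0, -3.5, 0], [0, 0, -3.5, 0], [0, 0, -3.0, 0], [0, 0, 0, 0]]

```text
t: 7.98
tool_pos: [0.5019, -0.0109, 0.2345]
orientation: [1.809, 2.555, 0.009]
force: [1.0, 0.4, 0.5]
opening: 0.0002
```

```bash
python3 - <<'E'
from h import *
import cv2
to([35,190,225])
im=robot.read_camera("scene")[...,::-1];cv2.imwrite("pics/s6.png",cv2.resize(im[165:255,190:310],None,fx=6.5,fy=6.5,interpolation=cv2.INTER_CUBIC))
p=np.load("pose.npy")
for x in(.0365,):
  for nm,q in(("lid",[x,0,.046]),("handle",[.035,.1374,.1108])):
    print(nm,(proj("scene",fx(p,[q]))[0]-[190,165]+.5)*6.5-.5)
E
```

```text
t 7.98 TCP fix mm [-26.4  -0.9 234.5] world [ 0.5019 -0.0109  0.2345] tool x ang-fix90 deg 0.04 z [ 0.012 -0.001 -1.   ]
force fix [1.08 0.01 0.5 ] q [-0.12 -0.15  1.76  0.    1.52 -0.46] open 0.00017032106541417757
need cm tool [19.09  6.14  0.92]
lid [337.95379915 229.14445599]
handle [157.76077227 319.47552729]
```

View pics/s6.png

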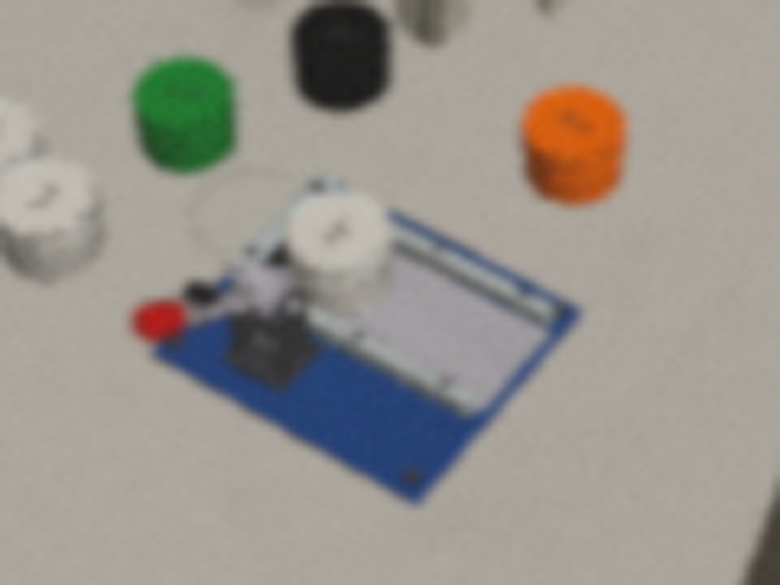

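The lid's centre is at (338,229), which matches the predicted "home" pixel (338,229). The clamp is still open, with the handle at (160,320). Next I move the fingers beyond the handle's +y side.

Call:
carry_out:
  commands:
    - [[2.6, 0.9, 0, 0], [2.7, 0.9, 0, 0], [2.7, 0.9, 0, 0], [2.7, 0.9, 0, 0], [2.7, 0.9, 0, 0], [2.7, 0.9, 0, 0], [2.5, 0.8, 0, 0], [0, 0, 3.0, 0], [0, 0, 3.5, 0], [0, 0, 3.0, 0], [0, 0, 2.0, 0], [0, 0, 0.7, 0], [0, 0, 0, 0]]

```text
t: 9.12
tool_pos: [0.4926, 0.1848, 0.1011]
orientation: [-1.813, -2.561, 0.007]
force: [0.2, 0.4, 0.8]
opening: 0.0008
```

```bash
python3 - <<'E'
from h import *
import cv2
to([35,162,112])
im=robot.read_camera("scene")[...,::-1];cv2.imwrite("pics/s7.png",cv2.resize(im[165:255,170:290],None,fx=6.5,fy=6.5,interpolation=cv2.INTER_CUBIC))
E
```

```text
t 9.12 TCP fix mm [ 29.7 186.8 101.1] world [0.4926 0.1848 0.1011] tool x ang-fix90 deg 0.03 z [-0.006 -0.001 -1.   ]
force fix [0.26 0.28 0.77] q [ 0.26  0.04  1.83  0.    1.28 -0.08] open 0.0007965346098870983
need cm tool [-2.48  0.52 -1.09]
```

View pics/s7.png

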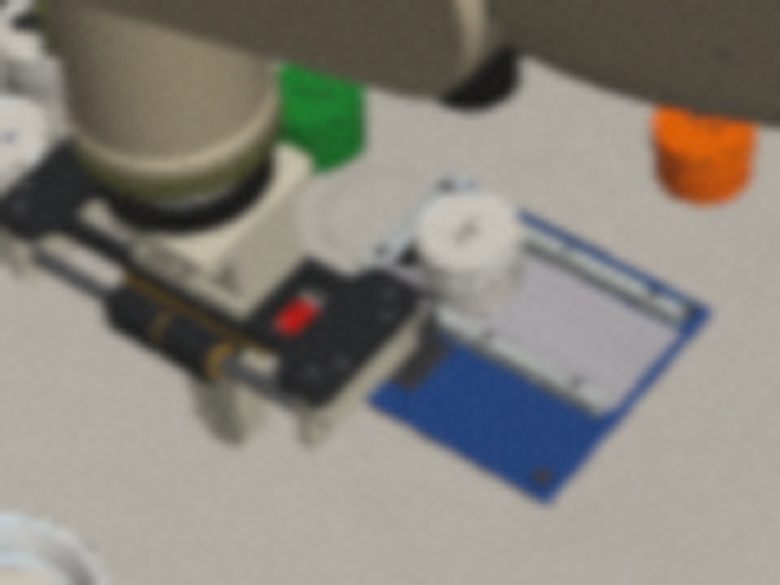

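The fingers stand beyond the red handle (seen at (297,315) through the gripper frame) without contact. I sweep in −y (tool −x) while rising.

Call:
carry_out:
  commands:
    - [[0, 0.3, -0.6, 0], [-0.6, 0.2, -0.5, 0], [-0.6, 0, 0, 0], [-0.5, 0, 0, 0], [-0.5, 0, 0, 0], [-0.5, 0, 0, 0], [-0.5, 0, -0.1, 0], [-0.5, 0, -0.2, 0], [-0.5, 0, -0.2, 0], [-0.5, 0, -0.2, 0], [-0.5, 0, -0.2, 0], [-0.5, 0, -0.2, 0], [-0.5, 0, -0.2, 0], [-0.5, 0, -0.2, 0], [-0.5, 0, -0.2, 0], [-0.5, 0, -0.2, 0], [0, 0, 0, 0]]

```text
t: 10.58
tool_pos: [0.5258, 0.1133, 0.1349]
orientation: [1.816, 2.563, -0.0]
force: [-0.2, 1.5, 1.9]
opening: 0.0004
```

```bash
python3 - <<'E'
from h import *
import cv2
to([35,63,139])
im=robot.read_camera("scene")[...,::-1];cv2.imwrite("pics/s8.png",cv2.resize(im[150:240,170:290],None,fx=6.5,fy=6.5,interpolation=cv2.INTER_CUBIC))
E
```

```text
t 10.58 TCP fix mm [ 37.4 108.5 134.9] world [0.5258 0.1133 0.1349] tool x ang-fix90 deg -0.02 z [ 0. -0. -1.]
force fix [0.28 1.44 1.92] q [ 0.12  0.03  1.77 -0.    1.34 -0.22] open 0.000433048404500444
need cm tool [-4.55 -0.23 -0.4 ]
```

View pics/s8.png

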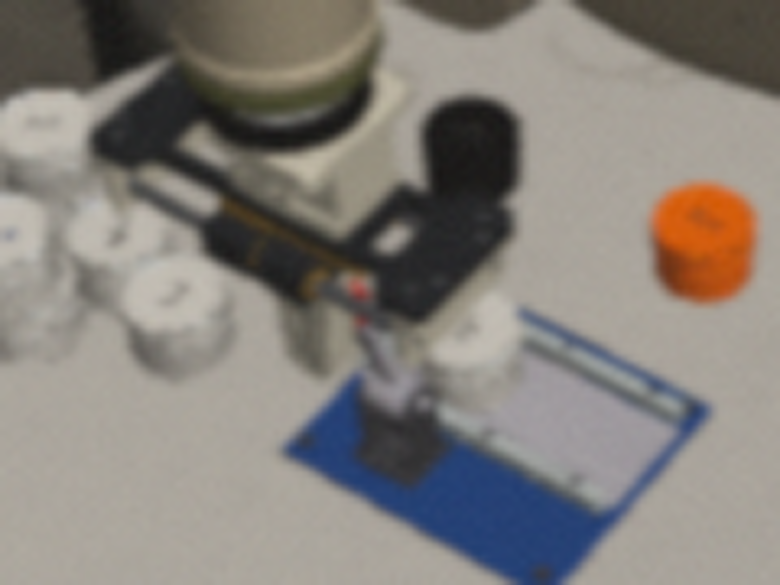

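The lever is swung up, with the red handle at (357,300) ahead of the finger and a force of about 2 N. I continue past upright.

Call:
carry_out:
  commands:
    - [[-0.5, 0, -0.1, 0], [-0.5, 0, -0.1, 0], [-0.5, 0, -0.1, 0], [-0.5, 0, -0.1, 0], [-0.5, 0, 0, 0], [-0.5, 0, 0, 0], [-0.5, 0, 0, 0], [-0.5, 0, 0, 0], [-0.5, 0, 0, 0], [0, 0, 0, 0], [0, 0, 0, 0]]

```text
t: 11.55
tool_pos: [0.5404, 0.0716, 0.1385]
orientation: [-1.817, -2.563, 0.0]
force: [-0.4, -0.3, 1.2]
opening: 0.0003
```

```bash
python3 - <<'E'
from h import *
import cv2
where()
im=robot.read_camera("scene")[...,::-1];cv2.imwrite("pics/s9.png",cv2.resize(im[150:240,170:290],None,fx=6.5,fy=6.5,interpolation=cv2.INTER_CUBIC))
E
```

```text
t 11.55 TCP fix mm [ 37.3  64.3 138.5] world [0.5404 0.0716 0.1385] tool x ang-fix90 deg -0.01 z [-0. -0. -1.]
force fix [-0.45 -0.18  1.2 ] q [ 0.04  0.05  1.75 -0.    1.34 -0.3 ] open 0.0002695732145919683
```

View pics/s9.png

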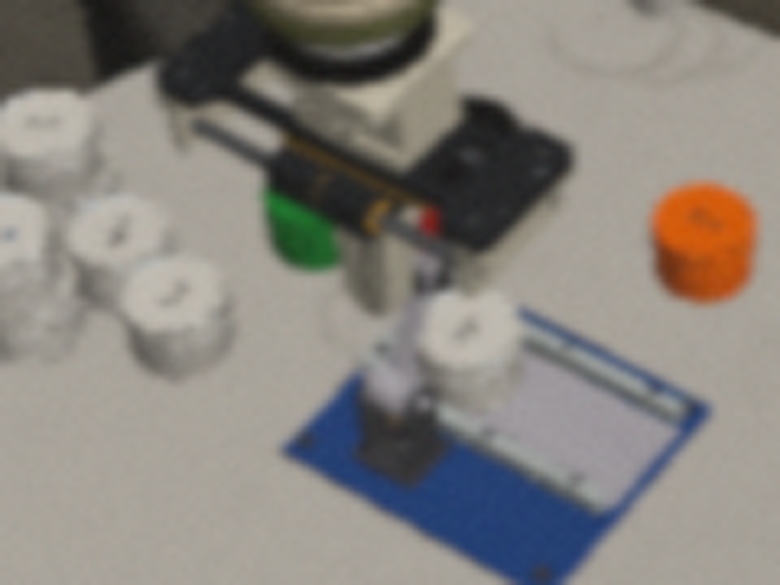

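```bash
python3 - <<'E'
from h import *
p=np.load("pose.npy")
for th in(0.6,.8,.96,1.1,1.3,1.5):
    f=.96-th; q=[.035,.062+.092*np.sin(f),.058+.092*np.cos(f)]
    print(th,(proj("scene",fx(p,[q]))[0]-[170,150]+.5)*6.5-.5)
E
```

```text
0.6 [339.44963471 312.75675789]
0.8 [362.30093974 282.83354461]
0.96 [381.39999981 262.32263789]
1.1 [398.21234335 247.35871056]
1.3 [421.61657333 231.3790161 ]
1.5 [443.39242029 222.1826285 ]
```

The handle at (432,220) corresponds to about 1.4 rad, so the lever is past centre and falling. I wait, then look.

Call:
carry_out:
  commands:
    - [[0, 0, 0, 0], [0, 0, 0, 0], [0, 0, 0, 0], [0, 0, 0, 0], [0, 0, 0, 0], [0, 0, 0, 0], [0, 0, 0, 0], [0, 0, 0, 0]]

```text
t: 12.27
tool_pos: [0.5403, 0.072, 0.1386]
orientation: [1.816, 2.564, -0.0]
force: [-0.8, 0.3, 0.0]
opening: 0.0004
```

```bash
python3 - <<'E'
from h import *
import cv2
where()
im=robot.read_camera("scene")[...,::-1];cv2.imwrite("pics/s10.png",cv2.resize(im[150:240,170:290],None,fx=6.5,fy=6.5,interpolation=cv2.INTER_CUBIC))
p=np.load("pose.npy")
for th in(2.2,2.4,2.55,2.62):
    f=.96-th; q=[.035,.062+.092*np.sin(f),.058+.092*np.cos(f)]
    print(th,(proj("scene",fx(p,[q]))[0]-[170,150]+.5)*6.5-.5)
E
```

```text
t 12.27 TCP fix mm [ 37.4  64.6 138.6] world [0.5403 0.072  0.1386] tool x ang-fix90 deg 0.03 z [-0. -0. -1.]
force fix [-0.67  0.56  0.03] q [ 0.04  0.05  1.75 -0.    1.34 -0.3 ] open 0.0003744539828166784
2.2 [495.77133487 242.86189295]
2.4 [501.98923036 261.9154456 ]
2.55 [503.87633534 279.15612984]
2.62 [503.94543261 287.94127891]
```

View pics/s10.png

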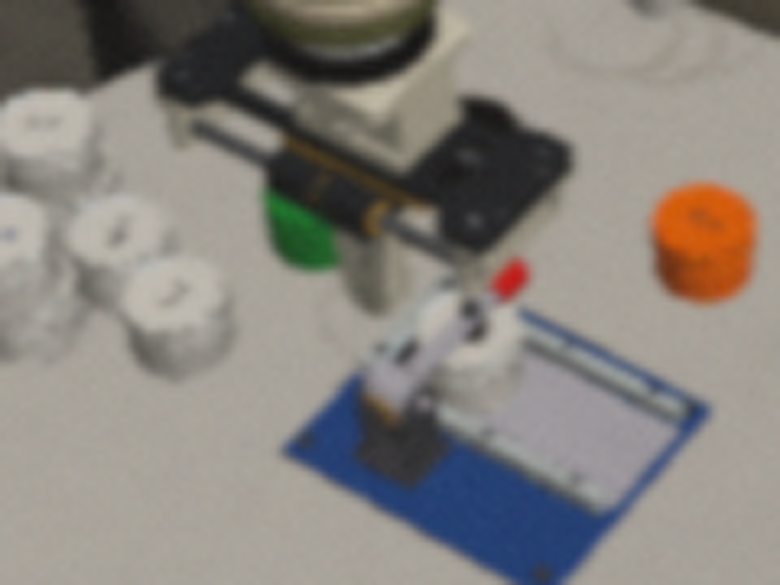

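The lever has snapped down onto the lid, with the handle at (511,279), which fits about 2.55 rad. I retract upward and away, then check from both cameras.

Call:
carry_out:
  commands:
    - [[0.3, 0, -1.0, 0], [0.3, 0, -2.0, 0], [0, 0, -3, 0], [0, 0, -3, 0], [0, 0, -2, 0], [0, -2.5, 0, 0], [-1.0, -3.5, 0, 0], [-1.5, -3.8, 0, 0], [-1.5, -3.8, 0, 0], [-1.5, -3.8, 0, 0], [-1.5, -3.8, 0, 0], [-2.5, -2.5, 0, 0], [-3, -1.5, 0, 0], [-3, -1, 0, 0], [-3, -1, 0, 0], [-3, -1, 0, 0], [-3, 0, 0, 0], [0, 0, 0, 0], [0, 0, 0, 0]]

```text
t: 13.9
tool_pos: [0.3534, -0.2479, 0.2488]
orientation: [-1.818, -2.561, -0.0]
force: [-0.1, 0.4, 0.3]
opening: 0.0007
```

```bash
python3 - <<'E'
from h import *
import cv2
where()
im=robot.read_camera("scene")[...,::-1];cv2.imwrite("pics/s11.png",cv2.resize(im[165:255,190:310],None,fx=6.5,fy=6.5,interpolation=cv2.INTER_CUBIC))
im=robot.read_camera("top")[...,::-1];cv2.imwrite("pics/t11.png",cv2.resize(im[80:300,60:400],None,fx=2.3,fy=2.3,interpolation=cv2.INTER_CUBIC))
cv2.imwrite("pics/t11c.png",cv2.resize(im[150:240,170:290],None,fx=6.5,fy=6.5,interpolation=cv2.INTER_CUBIC))
p=np.load("pose.npy")
for c,o in(("scene",[190,165]),("top",[170,150])):
  g=lambda q:np.round((proj(c,fx(p,[q]))[0]-o+.5)*6.5-.5)
  print(c,"lid",g([.0365,0,.046]))
  for th in(2.4,2.55,2.62):
    f=.96-th; print(th,g([.035,.062+.092*np.sin(f),.058+.092*np.cos(f)]))
E
```

```text
t 13.9 TCP fix mm [-244.9 -175.2  248.8] world [ 0.3534 -0.2479  0.2488] tool x ang-fix90 deg -0.1 z [-0.001  0.001 -1.   ]
force fix [0.   0.38 0.3 ] q [-0.73 -0.35  1.9   0.    1.59 -1.07] open 0.0006891773420725459
scene lid [338. 229.]
2.4 [372. 164.]
2.55 [374. 182.]
2.62 [374. 190.]
top lid [404. 210.]
2.4 [460. 184.]
2.55 [462. 189.]
2.62 [461. 192.]
```

View pics/s11.png

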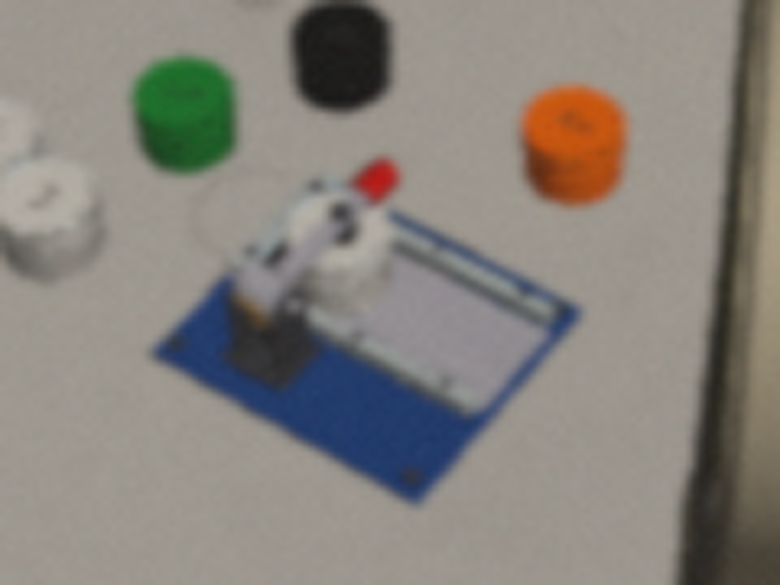

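View pics/t11c.png

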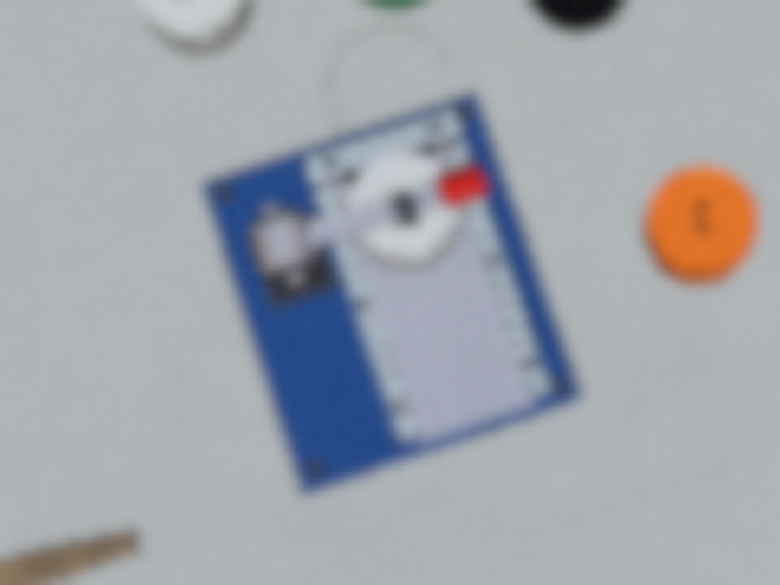

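View pics/t11.png

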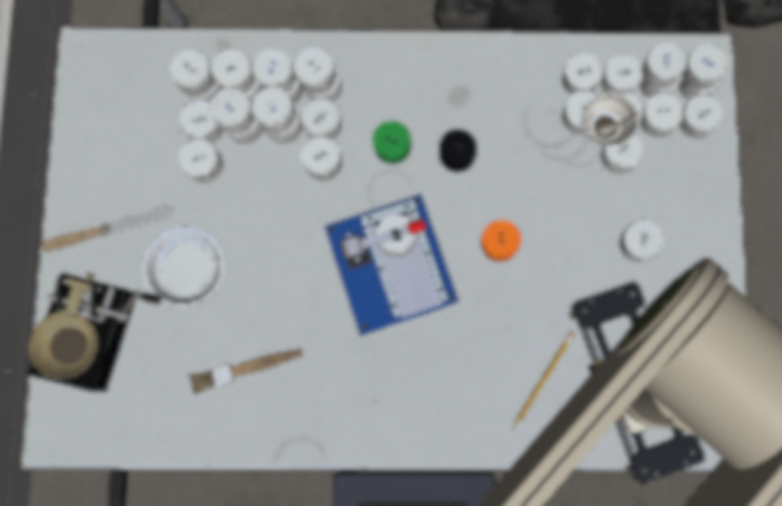

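In the top crop the lid is at about (405,208), against a predicted (404,210). The handle is at (463,186), against (462,189) for 2.55 rad. The dish, brush and spare tin are where they were and the robot is clear. I hand in.

```bash
python3 -c "
from plant import robot
print(robot.close_job())"
```

```text
the job is handed in; nothing more can be done
None
```

The tin is against the end stop and the clamp has snapped down on its lid; the job was handed in at about 14 s, with no verdict reported.

- **Tin:** With the fingers closed I pushed it along the channel until the stop resisted with about 12 N. Its lid then lay where a tin at x = 36.5 mm should appear, and still did in the top view after clamping.
- **Clamp:** I pushed the lever over from its +y side. It went past centre and snapped down, and both cameras put the handle at the spot expected for about 2.55 rad.
- **Other things:** In the last pictures the dish, brush, spare tin and look-alikes look unmoved, and the robot was clear with almost no force on it. The arm hid the bottle in the last top picture, so I did not see it again. The fingertips passed well above its height.

Two readings were slightly off. The stop contact came about 5 mm further on than I estimated from the finger size. The fixture fit missed one corner by about 2 pixels. Neither affected the final position checks.

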